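# Turn a brass stamping die face up with a blade lifter and seat it on its register fence

## Robot

A 6-joint arm with a two-finger parallel gripper is mounted at the origin on a cart in front of the work surface, level with it; the furniture and walls round the work are solid. World frame = base frame: x ahead of the robot, y to its left, z up, the work surface at z = 0. Lengths are in m, angles in rad, forces in N, time in s.
With the tool pointing down it reaches from about 0.375 to 0.9 m from the base axis. Payload 3.1 kg.
Tool frame: the origin (TCP) lies between the finger pads; the fingertips stand robot.tip_extent ahead of it and the grasp point (between the pads) lies 3 mm ahead of it (robot.tip_extent is the distance from the TCP to the fingertips, in m); z points along the fingers, x is the direction in which the jaws open and shut, and the axes are right-handed (so a half turn about z gives the same grasp; the last joint's range is limited). The gripper opens to 87 mm and grips with 3 to 60 N. Pads are 19 mm wide; open, the fingers measure 117 mm over their backs; the gripper's body (75 mm by 190 mm) begins 51 mm behind the grasp point.
Start: joints at [-1.29, 0.527, 1.433, -0, 1.181, -0.178], TCP at [0.277, -0.56, 0.245] pointing down, gripper open.
Joint ranges: [-3.08, 3.08], [-0.75, 2.2], [0.22, 2.44], [-1.43, 4.57], [0, 2.65], [-2.85, 2.85]. Speed limits (rad/s): [2.79, 2.79, 3.14, 3.14, 3.14, 3.14].

## Interface

Orientations are given as a unit quaternion [x, y, z, w].
In Python, from rig import robot, cams gives the robot as it stands.
- The arm moves only by the tool carry_out, never from a script. Its argument "steps" is a list of rows, each a list of 3 entries, a list of its own where there are three numbers: the shift along the world's x, y, z in cm, then the turn about the world's z in degrees, then the closure, from 0 (fully open) to 1 (shut). In form: [[[dx, dy, dz], spin, fingers], ...]. A call has 1 to 10 rows; each row shifts and turns the pose as measured when the row begins; what a row does not reach is not made up. A row lasts 1/10 s, in which the tool goes at most 50 mm and 8.59 degrees, less where a joint would pass 70% of its speed; a pose out of reach is approached as far as the arm can. A call with a gripper value outside its range is refused whole. The fingers move at their own pace and stop on an object; "squeeze" is the grip in N (left out, the last holds). Time passes only in rows, so rows that do not move let the fingers close. It gives the time, the measured TCP pose, the force and the opening at its end, in the units of the state.
- robot.get_obs(): the state, without advancing time (a new reading comes with each control period).
- cams.camera(name): name is "side" or "top" or "wrist"; returns a dict with "pixels" (400x640x3 uint8, red, green, blue), "fx", "fy", "cx", "cy" (pixels), "eye" and "rotation" of the camera in the world. Camera axes: x right, y up, looking along -z (the intrinsics and any distortion apply to the point x, -y, -z); pixel columns grow to the right and rows downward; lengths in m; the calibration is good to about 2 mm. A picture is of the moment at which its call begins. There is no depth.
- robot.hand_in(): hands the job in, once; it reports no verdict.
The state is a dict: "time": time; "q": joint angles; "joint_velocities": joint speeds; "joint_torque": joint torques, N m; "position": TCP position; "tool_rot": TCP orientation; "ft_force": force on the tool from outside, world axes, zero at the start; "moment": the same for the moment, N m; "grip_width": finger opening in m.
Only numpy, scipy, OpenCV 4.12 (cv2) and the standard library are available. Lean on these libraries where they do the work, as an engineer would, in place of code of your own. Each camera call takes 0.05 s, during which the arm holds its last target. There are 200 camera calls.

## Task

The brass stamping die lies face down, sunk flush in the bay of the aluminium turning jig. Take the blade lifter by its wooden grip, feel the blade through the jig's front opening and under the die's edge, tip the die over the rim so that it lies face up on the black rubber bed, and with the blade press it home against the steel fence for half a second or so (about 8 N) so that it sits flush along it. Then lay the lifter flat on the bench, clear of the jig; never touch the die with the fingers, never push the blade hard against the die (15 N is too much for its image) or ram it against the jig, and leave the other things where they are.

Things in the scene. Friction and masses are not known exactly. Their poses are not given: they have to be found in the camera images.
- jig: Turning jig, a 192 x 116 mm aluminium plate fixed to the bench. Origin on the bench below the rim, mid-width; +x is the way the die is turned over, z up. Bay: x -63 to 0 mm, 80 mm wide (y), floor 10 mm above the bench. Rim at x = 0: a 7 mm step up to the bed. The lands round the bay and the bed are all 17 mm above the bench.
- jig_opening (a point): Middle of the opening in the jig's front land (x -97 to -63 mm of the jig), on its floor, at x = -80 mm and 10 mm above the bench; axes as the jig's. The opening is 44 mm wide (y); its floor runs level into the bay floor. The blade goes in here toward +x.
- jig_fence (a point): Foot of the steel fence's upright face, mid-width, at x = 85 mm of the jig, on the bed's surface (17 mm above the bench); axes as the jig's. The black rubber bed runs from the rim (x = 0) to here, 116 mm wide. The fence rises 8 mm above the bed and is 10 mm thick.
- die: Brass die, 60 (x) x 76 (y) x 7 mm: a 4 mm plate with plain back and, on its face, a raised image (frame 36 x 52 mm, 3 mm proud). Origin at mid-length and mid-width on the image's surface; z points from face to back: up at the start, down when face up. It stands on the image, leaving a 3 mm high gap over the bay floor for 12 mm in from each edge. 0.11 to 0.22 kg.
- die_center (a point): Centre of the die, half-way up, axes as the die's. At the start 13.5 mm above the bench, near x = -31.5 mm of the jig (1 to 2 mm of play all round), the die's back level with the lands. As it tips up it shifts back from the rim by up to 2 mm. Face up against the fence it is at x = 55 mm of the jig, 20.5 mm above the bench.
- lifter_grip (a point): Middle of the lifter's upright wooden grip, 24 mm above the lifter's underside; x points toward the blade's tip, z up. Grip: 56 mm long (x), 18 mm thick (y, take it across), from 4 to 41 mm above the underside. It stands on a steel shoe 72 x 32 mm, 5 mm high, from 30 mm behind to 42 mm ahead of this point. Flat on the bench at the start. About 0.125 kg.
- lifter_shoe (a point): Middle of the lifter's shoe front edge, on the lifter's underside: 42 mm ahead of lifter_grip, 24 mm below it; axes as there. From it projects a push-out steel blade, 1.6 mm thick and 28 mm wide (22 mm at the last 10 mm), underside level with the lifter's. A clamp screw holds it wherever it was last left: its tip is 49 to 79 mm ahead of this point; the state does not tell where.
- loupe: Bystander: black loupe, a cylinder 37 mm across and 38 mm high, origin under its centre.
- brayer: Bystander: ink roller, 112 by 186 by 40 mm, lying on the bench.
- bone_folder: Bystander: flat cream folder, 20 by 146 by 8 mm.
- marker_black: Bystander: black pen, 12 by 136 by 14 mm.
- quoin_key: Bystander: steel T key, 70 by 94 by 11 mm.
- bar_3: Bystander: dark steel bar, 34 by 100 by 10 mm.

How it is judged:
By the outcome, as a careful person would: the job done as asked, in the order asked, and still so for the second after the job is handed in, with the robot touching nothing.
It also fails if it takes over 70 s, if anything falls off the work surface, if the arm or the gripper's body presses on something with over 40 N, if the wrist force passes 120 N, or if a joint passes its speed limit or range.

## Working session

There is one attempt and no reset: what is moved stays moved. The work goes in short steps, Python scripts to look and compute and a tool call to move; the robot and the scene stay as the last step left them, time stands still between calls to the robot, and variables do not carry over. Pictures are saved under pics/ and viewed, about 8 in all and at most 12, crops included, and the job is handed in when it is done.

Besides the shell and the picture viewer there is one more tool, called after "Request:" by a JSON object that holds its "method" and its "body". carry_out: Moves the arm, as the interface text tells. Its arguments: {"type":"object","properties":{"steps":{"type":"array"},"squeeze":{"type":"number"}},"required":["steps"]}

```bash
ls; mkdir -p pics; cat > h.py <<'E'
import numpy as np, cv2
from rig import robot, cams
def shot(n,f=None):
    c=cams.camera(n)
    if f: cv2.imwrite('pics/'+f,c['pixels'][:,:,::-1])
    return c
def px2w(c,u,v,z):
    R=np.array(c['rotation']);
    d=R@np.array([(u-c['cx'])/c['fx'],-(v-c['cy'])/c['fy'],-1.]);e=np.array(c['eye'])
    return e+d*(z-e[2])/d[2]
def w2px(c,p):
    R=np.array(c['rotation']);q=R.T@(np.array(p)-np.array(c['eye']))
    return c['cx']+c['fx']*q[0]/-q[2], c['cy']-c['fy']*q[1]/-q[2]
E
python3 - <<'E'
from h import *
o=robot.get_obs();print({k:np.round(v,3) for k,v in o.items()},robot.tip_extent)
for n in('top','side'):
    c=shot(n,n+'1.png');print(n,{k:np.round(v,3) for k,v in c.items() if k!='pixels'})
E
```

```text
pics
{'time': np.float64(0.0), 'q': array([-1.291,  0.528,  1.434,  0.   ,  1.181, -0.178]), 'joint_velocities': array([ 0.001,  0.001, -0.   ,  0.001, -0.   , -0.   ]), 'joint_torque': array([ -0.   , -44.005, -17.659,   0.063,   0.058,  -0.   ]), 'position': array([ 0.277, -0.56 ,  0.244]), 'tool_rot': array([ 0.849, -0.528, -0.001, -0.001]), 'ft_force': array([-0.03 , -0.587, -0.318]), 'moment': array([-0.054,  0.002, -0.021]), 'grip_width': np.float64(0.087)} 0.022
top {'fx': np.float64(390.483), 'fy': np.float64(390.483), 'cx': np.float64(320.833), 'cy': np.float64(200.182), 'eye': array([0.452, 0.016, 1.011]), 'rotation': array([-0.045,  0.051,  0.708, -0.703])}
side {'fx': np.float64(509.047), 'fy': np.float64(509.047), 'cx': np.float64(310.733), 'cy': np.float64(196.054), 'eye': array([0.247, 1.058, 0.618]), 'rotation': array([-0.07 ,  0.51 ,  0.847, -0.137])}
```

```bash
sed -i "s/R=np.array(c\['rotation'\])/R=Rotation.from_quat(c['rotation']).as_matrix()/; 1i from scipy.spatial.transform import Rotation" h.py; grep -n Rot h.py
```

```text
1:from scipy.spatial.transform import Rotation
9:    R=Rotation.from_quat(c['rotation']).as_matrix();
13:    R=Rotation.from_quat(c['rotation']).as_matrix();q=R.T@(np.array(p)-np.array(c['eye']))
```

View pics/top1.png

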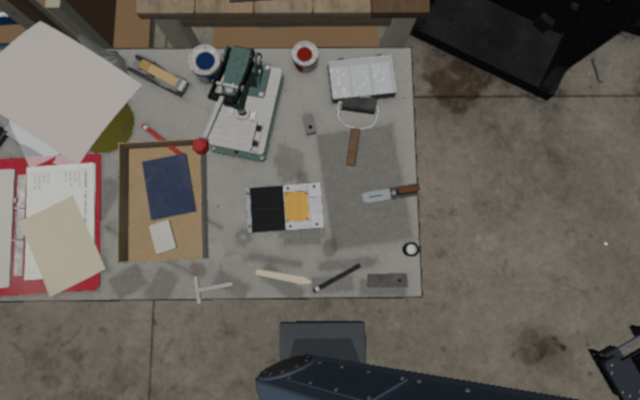

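View pics/side1.png

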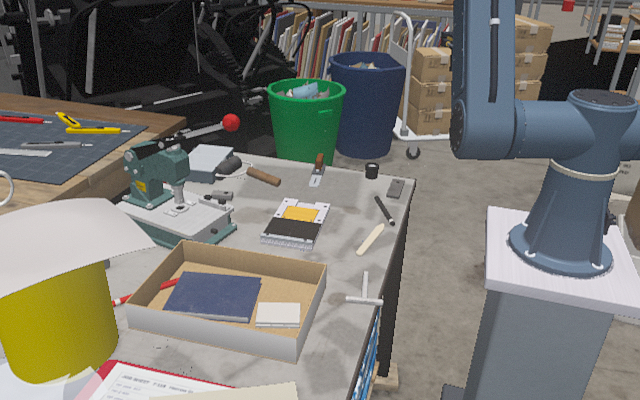

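```bash
python3 - <<'E'
from h import *
im=cv2.imread('pics/top1.png')
cv2.imwrite('pics/crop1.png',cv2.resize(im[172:242,240:430],None,fx=4.2,fy=4.2,interpolation=cv2.INTER_CUBIC))
c=shot('top')
for n,u,v,z in [('jigc',285,207,.017),('tip',363,197,.001),('gripend',419,189,.04),('gripfront',397,191,.04)]:print(n,px2w(c,u,v,z).round(4))
E
```

```text
jigc [0.5713 0.0979 0.017 ]
tip [ 0.5981 -0.1046  0.001 ]
gripend [ 0.6118 -0.242   0.04  ]
gripfront [ 0.6071 -0.1862  0.04  ]
```

View pics/crop1.png

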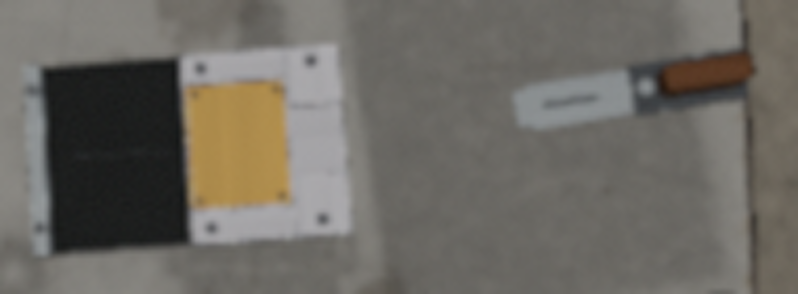

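```bash
python3 - <<'E'
from h import *
c=shot('top')
def g(a,b,z): return px2w(c,240+a/4.2-.4,172+b/4.2-.4,z)[:2]
P={k:g(*v) for k,v in dict(fl=(337,43,.017),fr=(350,233,.017),bl=(22,67,.017),br=(40,254,.017),
 rl=(180,57,.017),rr=(190,243,.017),d1=(187,86,.017),d2=(283,80,.017),d3=(290,204,.017),d4=(193,208,.017),
 t1=(515,93,.0016),t2=(523,128,.0016),s1=(630,68,.004),s2=(638,112,.004),gr=(750,66,.041),gf=(660,77,.041)).items()}
for k,v in P.items():print(k,v.round(4))
a=lambda p,q:np.degrees(np.arctan2(*(P[q]-P[p])[::-1])).round(2)
print('jig yaw',a('fl','bl'),a('fr','br'),a('fr','fl')+90, a('rr','rl')+90)
print('rim',(P['rl']+P['rr'])/2,'front',(P['fl']+P['fr'])/2,'die',sum(P['d%d'%i] for i in(1,2,3,4))/4)
t=(P['t1']+P['t2'])/2;s=(P['s1']+P['s2'])/2;print('tip',t,'shoe',s,np.linalg.norm(t-s),np.degrees(np.arctan2(*(t-s)[::-1])))
print('grip',(P['gr']+P['gf'])/2,a('gr','gf'))
print(Rotation.from_quat(robot.get_obs()['tool_rot']).as_matrix().round(3))
E
```

```text
fl [0.6362 0.0081]
fr [0.5191 0.0012]
bl [0.6226 0.2016]
br [0.5079 0.1887]
rl [0.6281 0.1047]
rr [0.5139 0.0981]
d1 [0.6101 0.1003]
d2 [0.6134 0.0415]
d3 [0.537  0.0375]
d4 [0.5351 0.0964]
t1 [ 0.6066 -0.1027]
t2 [ 0.5846 -0.1071]
s1 [ 0.6215 -0.1745]
s2 [ 0.5937 -0.1786]
gr [ 0.616  -0.2399]
gf [ 0.6097 -0.1854]
jig yaw 94.02 93.41 93.38 93.3
rim [0.57099341 0.10142329] front [0.57766296 0.00468872] die [0.57387974 0.0689343 ]
tip [ 0.59558657 -0.10491445] shoe [ 0.60761517 -0.17658383] 0.07267178042302834 99.52741260687746
grip [ 0.61281094 -0.21263165] 96.61
[[ 0.443 -0.897 -0.   ]
 [-0.897 -0.443  0.001]
 [-0.001 -0.    -1.   ]]
```

Request:
{"method": "carry_out", "body": {"steps": [[[3.3,3.4,-0.3],7.2,0],[[3.3,3.4,-0.3],7.2,0],[[3.3,3.4,-0.3],7.2,0],[[3.3,3.4,-0.3],7.2,0],[[3.3,3.4,-0.3],7.2,0],[[3.3,3.4,-0.3],7.2,0],[[3.3,3.4,-0.3],7.2,0],[[3.3,3.4,-0.3],7.2,0],[[3.3,3.4,-0.3],7.2,0],[[3.3,3.4,-0.3],7.2,0]]}}

```text
time: 1.2
position: [0.6117, -0.2131, 0.2116]
tool_rot: [0.996, 0.091, 0.001, 0.001]
ft_force: [1.0, -0.8, -0.7]
grip_width: 0.0871
```

```bash
python3 - <<'E'
from h import *
o=robot.get_obs();print({k:np.round(o[k],4) for k in('q','position','tool_rot','ft_force')})
c=shot('wrist','w1.png');print({k:np.round(v,3) for k,v in c.items() if k!='pixels'})
E
```

```text
{'q': array([-5.0730e-01,  5.9310e-01,  1.4067e+00, -5.0000e-04,  1.1390e+00,
       -6.8890e-01]), 'position': array([ 0.6117, -0.2131,  0.2116]), 'tool_rot': array([0.9959, 0.0908, 0.0011, 0.001 ]), 'ft_force': array([ 0.9796, -0.8011, -0.6965])}
{'fx': np.float64(325.507), 'fy': np.float64(325.507), 'cx': np.float64(317.038), 'cy': np.float64(204.814), 'eye': array([ 0.597, -0.131,  0.352]), 'rotation': array([-0.153, -0.015,  0.09 ,  0.984])}
```

View pics/w1.png

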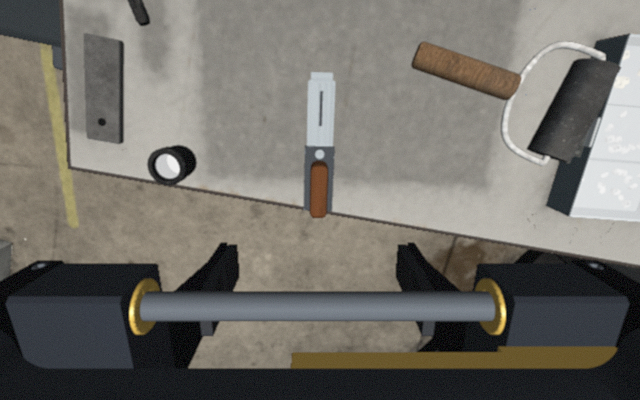

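```bash
python3 - <<'E'
from h import *
c=shot('wrist')
t=px2w(c,321,72.5,.0008)[:2];s=px2w(c,319.5,147,.005)[:2];g1=px2w(c,319.5,163,.041)[:2];g2=px2w(c,318.5,217,.041)[:2]
print(t,s,g1,g2,(g1+g2)/2)
for a,b in((s,t),(g2,t),(g2,g1)):print(np.linalg.norm(b-a),np.degrees(np.arctan2(*(b-a)[::-1])))
E
```

```text
[ 0.601177   -0.09593866] [ 0.61374687 -0.16841774] [ 0.61525937 -0.17891537] [ 0.62482953 -0.23316628] [ 0.62004445 -0.20604083]
0.07356098666925019 99.83880456776915
0.13925107201319756 99.77940573510628
0.05508855229419532 100.00436238695129
```

```bash
python3 - <<'E'
from h import *
c=shot('wrist');print(w2px(c,[.6117,-.2131,.19]),w2px(c,[.6117,-.2131,.03]))
R=Rotation.from_quat(c['rotation']).as_matrix();print(R.round(3))
T=Rotation.from_quat(robot.get_obs()['tool_rot']).as_matrix()
print((T.T@R).round(3), T.T@(c['eye']-robot.get_obs()['position']))
E
```

```text
(np.float64(311.2138430993468), np.float64(265.8244442916651)) (np.float64(313.3149284505558), np.float64(190.52634778681727))
[[ 0.983 -0.174 -0.059]
 [ 0.184  0.937  0.296]
 [ 0.004 -0.302  0.953]]
[[ 1.    -0.003 -0.003]
 [-0.004 -0.954 -0.3  ]
 [-0.002  0.3   -0.954]] [ 0.00195821 -0.08509794 -0.1402655 ]
```

Request:
{"method": "carry_out", "body": {"steps": [[[0.15,0.3,-3.5],-0.6,0],[[0,0,-3.5],0,0],[[0,0,-3.5],0,0],[[0,0,-3.0],0,0.3],[[0,0,-2.5],0,0.4],[[0,0,-1.2],0,0.5],[[0,0,-0.6],0,0.6]]}}

```text
time: 2.05
position: [0.6099, -0.2173, 0.0306]
tool_rot: [0.997, 0.079, 0.002, 0.004]
ft_force: [-0.3, -0.2, -0.6]
grip_width: 0.0627
```

```bash
python3 - <<'E'
from h import *
o=robot.get_obs();print({k:np.round(o[k],4) for k in('position','ft_force','grip_width')})
c=shot('wrist','w2.png')
E
```

```text
{'position': array([ 0.6099, -0.2173,  0.0306]), 'ft_force': array([-0.2758, -0.2336, -0.6457]), 'grip_width': np.float64(0.0627)}
```

View pics/w2.png

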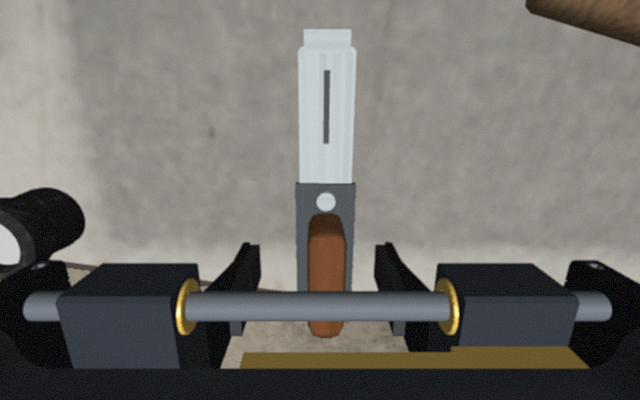

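Request:
{"method": "carry_out", "body": {"steps": [[[0.45,0.6,0.05],0,0.6],[[0,0,0],0,0.6]]}}

```text
time: 2.3
position: [0.6149, -0.2122, 0.0322]
tool_rot: [0.997, 0.078, 0.003, 0.005]
ft_force: [0.0, 0.4, 1.1]
grip_width: 0.0433
```

Request:
{"method": "carry_out", "body": {"steps": [[[0,0,0],0,0.75],[[0,0,0],0,0.8],[[0,0,0],0,0.85],[[0,0,0],0,1],[[0,0,0],0,1],[[0,0,0],0,1],[[0,0,0],0,1]], "squeeze": 55}}

```text
time: 3.0
position: [0.6169, -0.2124, 0.0358]
tool_rot: [0.997, 0.079, 0.005, 0.006]
ft_force: [-0.1, 0.1, -1.0]
grip_width: 0.0177
```

Request:
{"method": "carry_out", "body": {"steps": [[[0,0,0],0,1],[[0,0,0],0,1],[[0,0,0],0,1],[[0,0,0],0,1]]}}

```text
time: 3.4
position: [0.6169, -0.2124, 0.0357]
tool_rot: [0.997, 0.079, 0.005, 0.006]
ft_force: [1.1, 0.1, -0.2]
grip_width: 0.0176
```

Request:
{"method": "carry_out", "body": {"steps": [[[0,0,0.5],0,1],[[0,0,1],0,1],[[-0.2,0.5,1],-0.6,1],[[-0.5,1,1],-0.8,1],[[-0.5,1.3,0.5],-0.8,1],[[-0.5,1.5,0],-0.8,1],[[-0.5,1.5,0],-0.8,1],[[-0.5,1.5,0],-0.8,1],[[-0.5,1,0],-0.8,1],[[-0.2,0.6,0],-0.2,1]]}}

```text
time: 4.4
position: [0.5803, -0.1171, 0.0853]
tool_rot: [1.0, 0.025, 0.008, 0.008]
ft_force: [0.0, 0.1, -1.2]
grip_width: 0.0178
```

Request:
{"method": "carry_out", "body": {"steps": [[[0,0,0],0,1],[[0,0,0],0,1]]}}

```text
time: 4.6
position: [0.5801, -0.1161, 0.0862]
tool_rot: [1.0, 0.026, 0.008, 0.008]
ft_force: [0.5, 0.8, -1.5]
grip_width: 0.0175
```

```bash
python3 - <<'E'
from h import *
o=robot.get_obs();print({k:np.round(o[k],4) for k in('position','tool_rot','ft_force','moment','grip_width')})
c=shot('wrist','w3.png')
E
```

```text
{'position': array([ 0.5801, -0.1161,  0.0862]), 'tool_rot': array([0.9996, 0.026 , 0.0078, 0.0077]), 'ft_force': array([ 0.4736,  0.8401, -1.5193]), 'moment': array([-0.0007, -0.1097, -0.0427]), 'grip_width': np.float64(0.0175)}
```

View pics/w3.png

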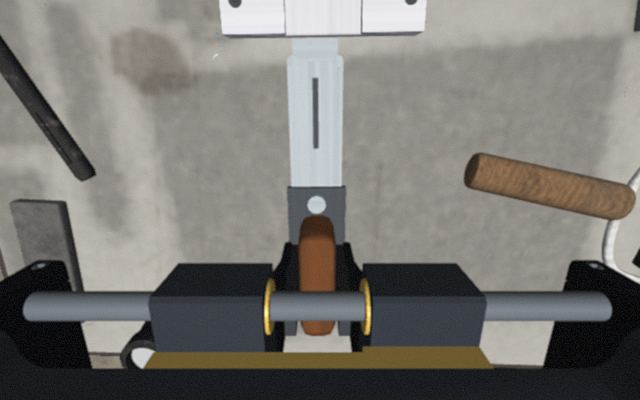

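```bash
python3 - <<'E'
from h import *
c=shot('wrist')
for n,u,v,z in(('tip',315,37,.051),('shoe',317,187,.055),('neck',315.5,53,.052),('jigL',225,37,.017),('jigR',425,33.5,.017),('opL',286,36,.017),('opR',362,34.5,.017)):
    print(n,px2w(c,u,v,z).round(4))
for p in((.5777,.0047,.017),(.571,.1014,.017)):print(w2px(c,p))
E
```

```text
tip [ 0.574  -0.0039  0.051 ]
shoe [ 0.5787 -0.0774  0.055 ]
neck [ 0.5746 -0.011   0.052 ]
jigL [ 0.5225 -0.0015  0.017 ]
jigR [0.6371 0.0066 0.017 ]
opL [0.5574 0.001  0.017 ]
opR [0.6009 0.0041 0.017 ]
(np.float64(321.74148373944627), np.float64(30.880592784944184))
(np.float64(319.2403439806407), np.float64(-195.98342024642528))
```

Request:
{"method": "carry_out", "body": {"steps": [[[0.24,0.7,0],0.4,1],[[0.24,0.7,0],0.4,1],[[0,0.7,0],0,1],[[0,0.7,0],0,1],[[0,0,-0.5],0,1],[[0,0,-0.7],0,1],[[0,0,-0.7],0,1],[[0,0,-0.5],0,1],[[0,0,-0.2],0,1],[[0,0,0],0,1]]}}

```text
time: 5.7
position: [0.5856, -0.0874, 0.0562]
tool_rot: [0.999, 0.032, 0.007, 0.007]
ft_force: [-0.4, -0.4, -0.9]
grip_width: 0.0173
```

```bash
python3 - <<'E'
from h import *
c=shot('wrist','w4.png'); im=cv2.imread('pics/w4.png')
cv2.imwrite('pics/w4c.png',cv2.resize(im[0:220,190:450],None,fx=2.5,fy=2.5,interpolation=cv2.INTER_CUBIC))
E
```

```text
(no output)
```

View pics/w4c.png

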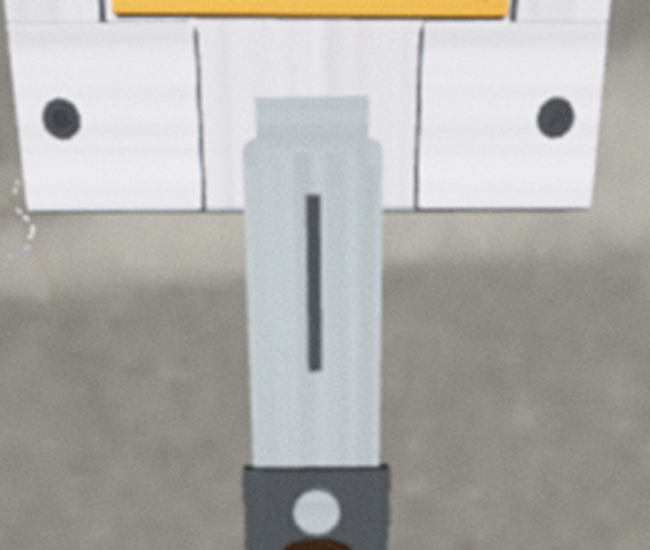

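```bash
python3 - <<'E'
from h import *
c=shot('wrist')
a=[px2w(c,314.8,v,z)[1] for v,z in((84,.017),(8,.017),(6.8,.017),(38.8,.0215))]
print(np.round(a,4), 'front-bay',a[1]-a[0],'tip jig x',-97+1000*(a[3]-a[0]),'die edge',-97+1000*(a[2]-a[0]), robot.get_obs()['ft_force'])
E
```

```text
[0.0037 0.0379 0.0384 0.0239] front-bay 0.03418224720183819 tip jig x -76.80173623421105 die edge -62.31352293359286 [-0.31953871  0.48669151 -1.59822829]
```

Request:
{"method": "carry_out", "body": {"steps": [[[0,0,-0.3],0,1],[[0,0,-0.2],0,1],[[0,0,-0.15],0,1],[[0,0,-0.1],0,1],[[0,0,0],0,1]]}}

```text
time: 6.3
position: [0.5865, -0.0879, 0.0494]
tool_rot: [0.999, 0.032, 0.009, 0.008]
ft_force: [1.3, -0.2, -1.4]
grip_width: 0.0174
```

Request:
{"method": "carry_out", "body": {"steps": [[[0,0,-0.1],0,1],[[0,0,-0.1],0,1],[[0,0,-0.05],0,1],[[0,0,0],0,1]]}}

```text
time: 6.7
position: [0.5866, -0.0879, 0.0469]
tool_rot: [0.999, 0.032, 0.009, 0.008]
ft_force: [-1.4, -0.0, -1.4]
grip_width: 0.0176
```

Request:
{"method": "carry_out", "body": {"steps": [[[0,0,-0.05],0,1],[[0,0,-0.05],0,1],[[0,0,0],0,1],[[0,0,0],0,1]]}}

```text
time: 7.1
position: [0.5867, -0.0879, 0.046]
tool_rot: [0.999, 0.032, 0.009, 0.008]
ft_force: [0.4, 0.0, -0.8]
grip_width: 0.0171
```

Request:
{"method": "carry_out", "body": {"steps": [[[0,0,-0.05],0,1],[[0,0,-0.05],0,1],[[0,0,0],0,1],[[0,0,0],0,1]]}}

```text
time: 7.5
position: [0.5868, -0.0879, 0.0457]
tool_rot: [0.999, 0.032, 0.009, 0.008]
ft_force: [-0.2, -0.0, 0.1]
grip_width: 0.0173
```

```bash
python3 - <<'E'
from h import *
o=robot.get_obs();print({k:np.round(o[k],4) for k in('position','tool_rot','ft_force','moment')})
E
```

```text
{'position': array([ 0.5868, -0.0879,  0.0457]), 'tool_rot': array([0.9994, 0.0323, 0.0089, 0.008 ]), 'ft_force': array([-0.1504, -0.0049,  0.1114]), 'moment': array([0.1599, 0.0222, 0.0059])}
```

Request:
{"method": "carry_out", "body": {"steps": [[[0,0,0.06],0,1],[[0,0,0.02],0,1],[[-0.02,0.4,0],0,1],[[-0.03,0.4,0],0,1],[[-0.02,0.3,0],0,1],[[0,0,0],0,1]]}}

```text
time: 8.1
position: [0.5862, -0.0759, 0.046]
tool_rot: [0.999, 0.032, 0.009, 0.008]
ft_force: [0.1, 0.8, -0.6]
grip_width: 0.0176
```

Request:
{"method": "carry_out", "body": {"steps": [[[0,0,0.04],0,1],[[0,0,0],0,1],[[-0.01,0.2,0],0,1],[[-0.01,0.2,0],0,1],[[-0.02,0.2,0],0,1],[[-0.01,0.2,0],0,1],[[0,0,0],0,1]]}}

```text
time: 8.8
position: [0.5853, -0.067, 0.0461]
tool_rot: [0.999, 0.032, 0.009, 0.008]
ft_force: [-0.1, 0.1, -0.5]
grip_width: 0.0176
```

```bash
python3 - <<'E'
from h import *
o=robot.get_obs();print({k:np.round(o[k],4) for k in('position','tool_rot','ft_force','moment')})
c=shot('wrist','w5.png'); im=cv2.imread('pics/w5.png')
cv2.imwrite('pics/w5c.png',cv2.resize(im[0:220,190:450],None,fx=2.5,fy=2.5,interpolation=cv2.INTER_CUBIC))
E
```

```text
{'position': array([ 0.5853, -0.067 ,  0.0461]), 'tool_rot': array([0.9994, 0.0324, 0.0088, 0.008 ]), 'ft_force': array([-0.0897,  0.0792, -0.5413]), 'moment': array([-0.0299, -0.0336, -0.0101])}
```

View pics/w5c.png

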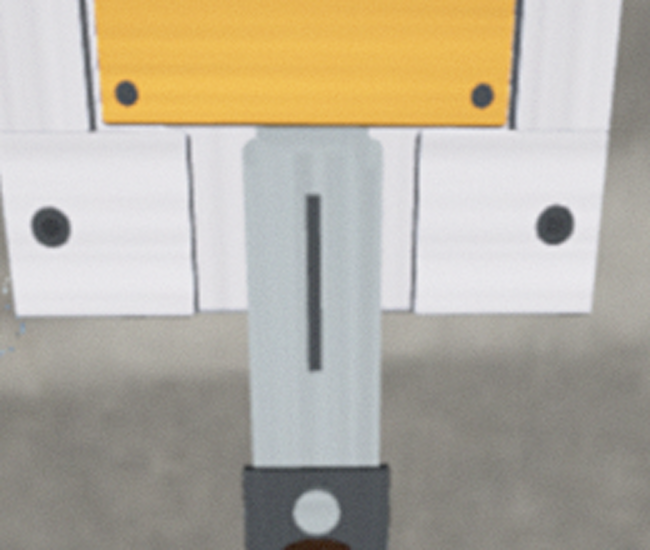

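Request:
{"method": "carry_out", "body": {"steps": [[[-0.01,0.2,0],0,1],[[-0.01,0.15,0],0,1],[[0,0.05,0],0,1],[[0,0.05,0],0,1],[[0,0,0],0,1]]}}

```text
time: 9.35
position: [0.5852, -0.0623, 0.0461]
tool_rot: [0.999, 0.032, 0.009, 0.008]
ft_force: [-0.0, 0.6, -1.3]
grip_width: 0.0174
```

Request:
{"method": "carry_out", "body": {"steps": [[[0,0.05,0],0,1],[[0,0.05,0],0,1],[[0,0.05,0],0,1],[[0,0,0],0,1]]}}

```text
time: 9.75
position: [0.5853, -0.0608, 0.0462]
tool_rot: [0.999, 0.032, 0.009, 0.008]
ft_force: [0.3, 0.3, -2.7]
grip_width: 0.0171
```

Request:
{"method": "carry_out", "body": {"steps": [[[0,0.05,0],0,1],[[0,0.05,0],0,1],[[0,0.05,0],0,1],[[0,0,0],0,1]]}}

```text
time: 10.15
position: [0.5855, -0.0596, 0.0462]
tool_rot: [0.999, 0.032, 0.009, 0.008]
ft_force: [0.6, -0.2, -0.9]
grip_width: 0.0176
```

Request:
{"method": "carry_out", "body": {"steps": [[[0,0.05,0],0,1],[[0,0.05,0],0,1],[[0,0.05,0],0,1],[[0,0,0],0,1]]}}

```text
time: 10.55
position: [0.5856, -0.0585, 0.0463]
tool_rot: [0.999, 0.033, 0.009, 0.009]
ft_force: [0.4, -1.3, -1.5]
grip_width: 0.0176
```

Request:
{"method": "carry_out", "body": {"steps": [[[0,0.05,0],0,1],[[0,0.05,0],0,1],[[0,0,0],0,1]]}}

```text
time: 10.85
position: [0.5857, -0.0584, 0.0465]
tool_rot: [0.999, 0.033, 0.009, 0.01]
ft_force: [-0.5, -2.3, -1.6]
grip_width: 0.0174
```

Request:
{"method": "carry_out", "body": {"steps": [[[0.02,-0.25,-0.02],0,1],[[0.01,-0.25,0],0,1],[[0,0,0],0,1],[[0,0,0.2],0,1],[[0,0.02,0.25],0,1],[[0,0.03,0.3],0,1],[[0,0.05,0.3],0,1],[[0,0,0],0,1]]}}

```text
time: 11.65
position: [0.5855, -0.0611, 0.0573]
tool_rot: [0.999, 0.032, 0.009, 0.008]
ft_force: [0.0, -0.3, -2.1]
grip_width: 0.0175
```

```bash
python3 - <<'E'
from h import *
o=robot.get_obs();print({k:np.round(o[k],4) for k in('position','tool_rot','ft_force','moment')})
c=shot('wrist','w6.png'); im=cv2.imread('pics/w6.png')
cv2.imwrite('pics/w6c.png',cv2.resize(im[0:220,190:450],None,fx=2,fy=2,interpolation=cv2.INTER_CUBIC))
shot('side','s6.png')
E
```

```text
{'position': array([ 0.5855, -0.0611,  0.0573]), 'tool_rot': array([0.9994, 0.0325, 0.0088, 0.0084]), 'ft_force': array([ 0.0386, -0.3255, -2.0813]), 'moment': array([-0.0862, -0.0596, -0.0423])}
```

View pics/w6c.png

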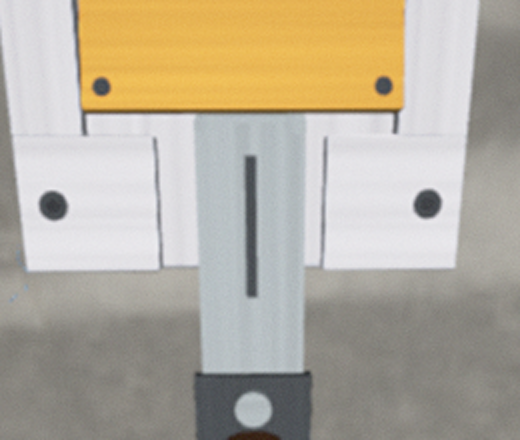

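Request:
{"method": "carry_out", "body": {"steps": [[[-0.01,0.09,0.32],0,1],[[-0.01,0.11,0.32],0,1],[[-0.01,0.15,0.33],0,1],[[-0.01,0.17,0.32],0,1],[[-0.01,0.19,0.3],0,1],[[-0.01,0.21,0.29],0,1],[[-0.01,0.2,0.24],0,1],[[-0.02,0.21,0.23],0,1],[[0,0,0],0,1]]}}

```text
time: 12.65
position: [0.5844, -0.0466, 0.0828]
tool_rot: [0.999, 0.033, 0.009, 0.008]
ft_force: [0.6, -0.3, -2.1]
grip_width: 0.0178
```

Request:
{"method": "carry_out", "body": {"steps": [[[-0.02,0.28,0.23],0,1],[[-0.02,0.28,0.19],0,1],[[-0.02,0.27,0.18],0,1],[[-0.02,0.27,0.14],0,1],[[-0.02,0.26,0.13],0,1],[[-0.02,0.27,0.11],0,1],[[-0.02,0.27,0.1],0,1],[[0,0,0],0,1]]}}

```text
time: 13.45
position: [0.5826, -0.0254, 0.0944]
tool_rot: [0.999, 0.032, 0.009, 0.008]
ft_force: [-0.8, -0.6, -1.0]
grip_width: 0.0178
```

```bash
python3 - <<'E'
from h import *
o=robot.get_obs();print({k:np.round(o[k],4) for k in('position','tool_rot','ft_force','moment')})
c=shot('wrist','w7.png');s=shot('side','s7.png')
im=cv2.imread('pics/s7.png');a=cv2.resize(im[150:270,230:390],None,fx=3.5,fy=3.5,interpolation=cv2.INTER_CUBIC)
b=cv2.imread('pics/w7.png')[0:210,200:430]
b=cv2.copyMakeBorder(b,0,a.shape[0]-b.shape[0],0,0,0)
cv2.imwrite('pics/c7.png',np.hstack([a,b]));print(a.shape)
E
```

```text
{'position': array([ 0.5826, -0.0254,  0.0944]), 'tool_rot': array([0.9994, 0.0324, 0.0086, 0.0081]), 'ft_force': array([-0.828 , -0.5649, -0.9978]), 'moment': array([-0.0512, -0.1029,  0.027 ])}
(420, 560, 3)
```

View pics/c7.png

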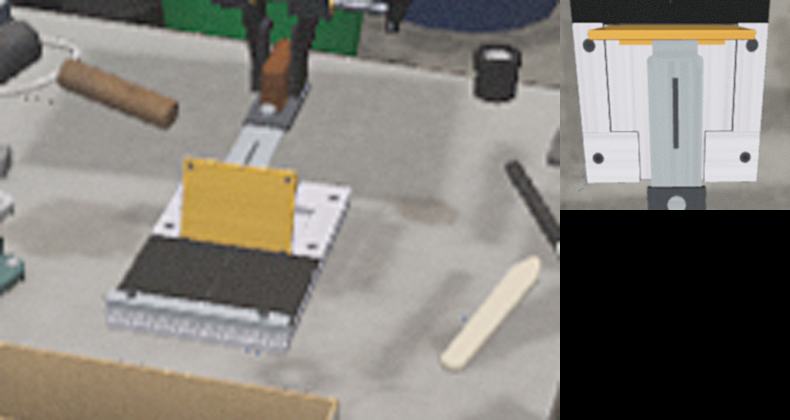

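Request:
{"method": "carry_out", "body": {"steps": [[[-0.02,0.25,0.06],0,1],[[-0.02,0.25,0.05],0,1],[[-0.02,0.25,0.03],0,1],[[-0.02,0.25,0.02],0,1],[[-0.01,0.2,0],0,1],[[-0.01,0.2,0],0,1],[[-0.01,0.2,0],0,1],[[-0.01,0.2,0],0,1],[[0,0,0],0,1]]}}

```text
time: 14.45
position: [0.5812, -0.0062, 0.0958]
tool_rot: [0.999, 0.032, 0.008, 0.008]
ft_force: [-0.5, -0.2, -1.2]
grip_width: 0.0178
```

Request:
{"method": "carry_out", "body": {"steps": [[[-0.01,0.2,0],0,1],[[-0.01,0.2,0],0,1],[[-0.01,0.2,0],0,1],[[-0.01,0.2,0],0,1],[[0,0,0],0,1]]}}

```text
time: 14.95
position: [0.5807, 0.0025, 0.0957]
tool_rot: [0.999, 0.032, 0.008, 0.008]
ft_force: [-0.9, 0.3, -1.5]
grip_width: 0.0175
```

```bash
python3 - <<'E'
from h import *
o=robot.get_obs();print({k:np.round(o[k],4) for k in('position','tool_rot','ft_force','moment')})
c=shot('wrist','w8.png');s=shot('side','s8.png');t=shot('top','t8.png')
for n,i in(('w',c),('s',s)):
    h=cv2.cvtColor(i['pixels'],cv2.COLOR_RGB2HSV);m=cv2.inRange(h,(15,100,100),(30,255,255))
    m=m[:260] if n=='w' else m
    if n=='s': m[:,:230]=0;m[:,360:]=0;m[:150]=0;m[260:]=0
    ys,xs=np.nonzero(m);print(n,len(ys),xs.min() if len(xs) else 0,xs.max() if len(xs) else 0,ys.min() if len(xs) else 0,ys.max()if len(xs) else 0)
E
```

```text
{'position': array([0.5807, 0.0025, 0.0957]), 'tool_rot': array([0.9994, 0.0321, 0.0083, 0.008 ]), 'ft_force': array([-0.8886,  0.2677, -1.5426]), 'moment': array([-0.0678, -0.114 , -0.0166])}
w 9109 245 377 0 243
s 516 261 323 150 232
```

```bash
python3 - <<'E'
from h import *
a=cv2.resize(cv2.imread('pics/s8.png')[180:270,240:350],None,fx=3.4,fy=3.4,interpolation=cv2.INTER_CUBIC)
b=cv2.resize(cv2.imread('pics/w8.png')[0:220,190:450],None,fx=1.6,fy=1.6)
H=max(a.shape[0],b.shape[0]);p=lambda i:cv2.copyMakeBorder(i,0,H-i.shape[0],0,0,0)
cv2.imwrite('pics/c8.png',np.hstack([p(a),p(b)]));print(a.shape,b.shape)
E
```

```text
(306, 374, 3) (352, 416, 3)
```

View pics/c8.png

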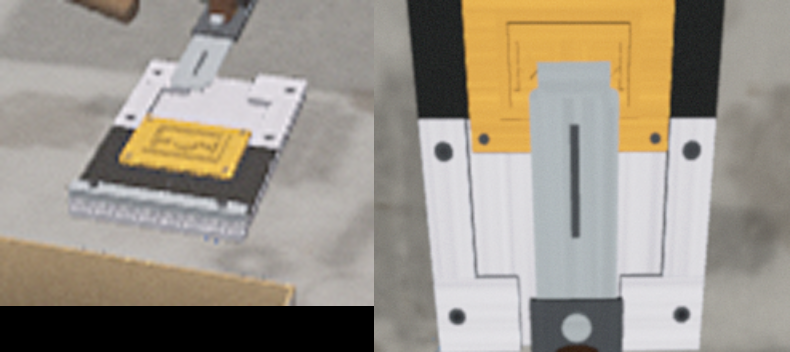

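Request:
{"method": "carry_out", "body": {"steps": [[[0.05,-0.8,0],0,1],[[0.06,-0.9,0],0,1],[[0.06,-0.9,0],0,1],[[0.05,-0.8,0],0,1],[[0.03,-0.5,-0.4],0,1],[[0,0,-0.8],0,1],[[0,0,-0.8],0,1],[[0,0,-0.7],0,1],[[0,0,-0.5],0,1],[[0,0,-0.2],0,1]]}}

```text
time: 16.1
position: [0.5832, -0.0415, 0.0582]
tool_rot: [0.999, 0.031, 0.008, 0.008]
ft_force: [0.3, -0.8, -2.0]
grip_width: 0.018
```

Request:
{"method": "carry_out", "body": {"steps": [[[0,0,0],0,1],[[0,0,0],0,1]]}}

```text
time: 16.3
position: [0.5828, -0.0409, 0.0575]
tool_rot: [0.999, 0.032, 0.007, 0.008]
ft_force: [-0.3, 0.9, -0.3]
grip_width: 0.0171
```

Request:
{"method": "carry_out", "body": {"steps": [[[0,0,-0.2],0,1],[[0,0,-0.1],0,1],[[0,0,-0.04],0,1],[[0,0,0],0,1]]}}

```text
time: 16.7
position: [0.5835, -0.0407, 0.0547]
tool_rot: [0.999, 0.032, 0.008, 0.008]
ft_force: [0.0, 0.0, -0.8]
grip_width: 0.0179
```

```bash
python3 - <<'E'
from h import *
o=robot.get_obs();print({k:np.round(o[k],4) for k in('position','tool_rot','ft_force','moment')})
c=shot('wrist','w9.png')
h=cv2.cvtColor(c['pixels'],cv2.COLOR_RGB2HSV);m=cv2.inRange(h,(15,100,100),(30,255,255))[:180]
for u in range(240,390,15):
    v=np.nonzero(m[:,u])[0];print(u,v.max() if len(v) else None,end=' ')
    if len(v): print(px2w(c,u,v.max(),.019).round(4))
E
```

```text
{'position': array([ 0.5835, -0.0407,  0.0547]), 'tool_rot': array([0.9994, 0.0318, 0.0083, 0.0081]), 'ft_force': array([ 0.0376,  0.0013, -0.829 ]), 'moment': array([-0.0298, -0.0595, -0.0088])}
240 None 255 None 270 None 285 None 300 None 315 None 330 None 345 None 360 None 375 None
```

Request:
{"method": "carry_out", "body": {"steps": [[[0,0,-0.04],0,1],[[0,0,0],0,1],[[-0.03,0.4,0],0,1],[[-0.02,0.3,0],0,1],[[-0.02,0.3,0],0,1],[[-0.01,0.2,0],0,1],[[-0.01,0.2,0],0,1],[[-0.01,0.2,0],0,1],[[-0.01,0.2,0],0,1],[[0,0,0],0,1]]}}

```text
time: 17.75
position: [0.5826, -0.021, 0.0546]
tool_rot: [0.999, 0.032, 0.009, 0.008]
ft_force: [0.6, 0.3, -1.9]
grip_width: 0.0177
```

Request:
{"method": "carry_out", "body": {"steps": [[[0,0,-0.04],0,1],[[-0.01,0.2,0],0,1],[[-0.02,0.2,0],0,1],[[-0.01,0.2,0],0,1],[[-0.02,0.2,0],0,1],[[-0.01,0.2,-0.01],0,1],[[-0.02,0.2,0],0,1],[[0,0,0],0,1]]}}

```text
time: 18.55
position: [0.5819, -0.0085, 0.0543]
tool_rot: [0.999, 0.032, 0.009, 0.009]
ft_force: [-0.9, 0.5, -1.8]
grip_width: 0.0176
```

```bash
python3 - <<'E'
from h import *
o=robot.get_obs();print({k:np.round(o[k],4) for k in('position','tool_rot','ft_force','moment')})
c=shot('wrist','w10.png')
h=cv2.cvtColor(c['pixels'],cv2.COLOR_RGB2HSV);m=cv2.inRange(h,(15,100,100),(30,255,255))[:180]
for u in range(240,390,15):
    v=np.nonzero(m[:,u])[0];print(u,v.max() if len(v) else None,end=' ')
    if len(v): print(px2w(c,u,v.max(),.019).round(4))
E
```

```text
{'position': array([ 0.5819, -0.0085,  0.0543]), 'tool_rot': array([0.9994, 0.0319, 0.0091, 0.0086]), 'ft_force': array([-0.9177,  0.4751, -1.8078]), 'moment': array([ 0.0215, -0.0599, -0.0358])}
240 38 [0.5387 0.1007 0.019 ]
255 38 [0.5459 0.1012 0.019 ]
270 38 [0.553  0.1017 0.019 ]
285 38 [0.5602 0.1022 0.019 ]
300 37 [0.5674 0.1031 0.019 ]
315 37 [0.5745 0.1036 0.019 ]
330 37 [0.5817 0.1041 0.019 ]
345 38 [0.589  0.1041 0.019 ]
360 37 [0.5962 0.105  0.019 ]
375 37 [0.6034 0.1055 0.019 ]
```

Request:
{"method": "carry_out", "body": {"steps": [[[-0.02,0.25,-0.01],0,1],[[-0.02,0.25,0],0,1],[[-0.01,0.25,0],0,1],[[-0.02,0.25,0],0,1],[[-0.02,0.25,0],0,1],[[-0.01,0.25,0],0,1],[[-0.02,0.2,0],0,1],[[0,0.1,0],0,1],[[0,0,0],0,1]]}}

```text
time: 19.5
position: [0.5807, 0.011, 0.0542]
tool_rot: [0.999, 0.032, 0.009, 0.009]
ft_force: [-0.4, -1.0, -1.7]
grip_width: 0.0177
```

Request:
{"method": "carry_out", "body": {"steps": [[[-0.01,0.1,0],0,1],[[0,0.1,0],0,1],[[-0.01,0.1,0],0,1],[[0,0.05,0],0,1]]}}

```text
time: 19.9
position: [0.5805, 0.0144, 0.0542]
tool_rot: [0.999, 0.032, 0.009, 0.009]
ft_force: [0.2, -2.1, -0.8]
grip_width: 0.0173
```

Request:
{"method": "carry_out", "body": {"steps": [[[0,0.05,0],0,1],[[0,0.05,0],0,1]]}}

```text
time: 20.1
position: [0.5807, 0.0145, 0.0544]
tool_rot: [0.999, 0.033, 0.009, 0.01]
ft_force: [-0.1, -4.1, -0.2]
grip_width: 0.0176
```

Request:
{"method": "carry_out", "body": {"steps": [[[0,0.05,0],0,1],[[0,0.05,0],0,1]]}}

```text
time: 20.3
position: [0.5808, 0.0146, 0.0545]
tool_rot: [0.999, 0.033, 0.009, 0.01]
ft_force: [-0.4, -4.5, -0.3]
grip_width: 0.0176
```

Request:
{"method": "carry_out", "body": {"steps": [[[0,0.07,-0.01],0,1],[[0,0.08,-0.01],0,1]]}}

```text
time: 20.5
position: [0.581, 0.0148, 0.0546]
tool_rot: [0.999, 0.034, 0.009, 0.011]
ft_force: [-0.7, -7.1, 1.6]
grip_width: 0.0177
```

Request:
{"method": "carry_out", "body": {"steps": [[[0,0.085,-0.01],0,1],[[0,0.085,-0.01],0,1]]}}

```text
time: 20.7
position: [0.5812, 0.0149, 0.0548]
tool_rot: [0.999, 0.034, 0.009, 0.013]
ft_force: [-1.6, -6.7, 0.7]
grip_width: 0.0176
```

Request:
{"method": "carry_out", "body": {"steps": [[[0,0.095,-0.01],0,1],[[0,0.095,-0.01],0,1],[[0,0.095,-0.01],0,1]]}}

```text
time: 21.0
position: [0.5815, 0.0151, 0.0553]
tool_rot: [0.999, 0.036, 0.009, 0.015]
ft_force: [-0.7, -7.5, 1.2]
grip_width: 0.0176
```

Request:
{"method": "carry_out", "body": {"steps": [[[0,0.095,-0.01],0,1],[[0,0.095,-0.01],0,1],[[0,0.095,-0.01],0,1]]}}

```text
time: 21.3
position: [0.5818, 0.0152, 0.0557]
tool_rot: [0.999, 0.037, 0.01, 0.017]
ft_force: [-0.6, -6.7, 0.3]
grip_width: 0.0175
```

Request:
{"method": "carry_out", "body": {"steps": [[[-0.02,0.11,-0.02],-0.1,1],[[-0.02,0.115,-0.02],-0.1,1],[[-0.02,0.115,-0.02],-0.1,1],[[-0.01,0.115,-0.02],-0.1,1],[[-0.01,0.115,-0.02],-0.1,1],[[-0.01,0.115,-0.02],-0.1,1]]}}

```text
time: 21.9
position: [0.5814, 0.0156, 0.0566]
tool_rot: [0.999, 0.035, 0.009, 0.022]
ft_force: [-0.8, -7.7, 1.3]
grip_width: 0.0176
```

```bash
python3 - <<'E'
from h import *
o=robot.get_obs();print({k:np.round(o[k],4) for k in('time','position','tool_rot','ft_force','moment')})
c=shot('wrist','w11.png')
h=cv2.cvtColor(c['pixels'],cv2.COLOR_RGB2HSV);m=cv2.inRange(h,(15,100,100),(30,255,255))[:180]
for u in range(240,400,15):
    v=np.nonzero(m[:,u])[0];print(u,(v.max(),px2w(c,u,v.max(),.019).round(4)) if len(v) else None)
E
```

```text
{'time': np.float64(21.9), 'position': array([0.5814, 0.0156, 0.0566]), 'tool_rot': array([0.9991, 0.0346, 0.0092, 0.022 ]), 'ft_force': array([-0.7854, -7.7411,  1.3308]), 'moment': array([-1.1245,  0.1448,  0.1148])}
240 (np.int64(38), array([0.5378, 0.1235, 0.019 ]))
255 (np.int64(38), array([0.5449, 0.124 , 0.019 ]))
270 (np.int64(38), array([0.552 , 0.1246, 0.019 ]))
285 (np.int64(38), array([0.5592, 0.1251, 0.019 ]))
300 (np.int64(37), array([0.5663, 0.126 , 0.019 ]))
315 (np.int64(37), array([0.5735, 0.1265, 0.019 ]))
330 (np.int64(37), array([0.5806, 0.1271, 0.019 ]))
345 (np.int64(38), array([0.5878, 0.1271, 0.019 ]))
360 (np.int64(38), array([0.595 , 0.1277, 0.019 ]))
375 (np.int64(38), array([0.6022, 0.1282, 0.019 ]))
390 (np.int64(37), array([0.6094, 0.1291, 0.019 ]))
```

Request:
{"method": "carry_out", "body": {"steps": [[[0,-0.1,0],0,1],[[0.01,-0.2,0.02],0,1],[[0.02,-0.4,0.1],0,1],[[0.04,-0.6,0.3],0,1],[[0.05,-0.8,0.6],0,1],[[0.05,-1,0.6],0,1],[[0.06,-1.5,0.6],0,1],[[0.1,-1.5,0.4],0,1],[[0.1,-1.5,0],0,1],[[0.1,-1.5,0],0,1]]}}

```text
time: 22.95
position: [0.5864, -0.0798, 0.0855]
tool_rot: [0.999, 0.034, 0.009, 0.02]
ft_force: [0.9, 0.6, -1.3]
grip_width: 0.018
```

```bash
python3 - <<'E'
from h import *
o=robot.get_obs();print({k:np.round(o[k],4) for k in('time','position','tool_rot','ft_force','moment')})
t=shot('top','t12.png');s=shot('side','s12.png')
for n,i in(('t',t),('s',s)):
    h=cv2.cvtColor(i['pixels'],cv2.COLOR_RGB2HSV);m=cv2.inRange(h,(17,120,100),(30,255,255))
    if n=='s': m[:,:230]=0;m[:,360:]=0;m[:180]=0;m[260:]=0
    else: m[:,:235]=0;m[:,330:]=0;m[:180]=0;m[240:]=0
    p=np.argwhere(m)[:,::-1].astype(np.float32);r=cv2.minAreaRect(p);print(n,len(p),r)
    if n=='t':
        b=np.array([px2w(t,u,v,.021)[:2] for u,v in cv2.boxPoints(r)]);print(b.round(4),b.mean(0))
E
```

```text
{'time': np.float64(22.95), 'position': array([ 0.5864, -0.0798,  0.0855]), 'tool_rot': array([0.9992, 0.0341, 0.0094, 0.0203]), 'ft_force': array([ 0.8982,  0.5596, -1.2582]), 'moment': array([ 0.0283, -0.0575, -0.0358])}
t 709 ((262.7976989746094, 208.26266479492188), (30.69011688232422, 23.516616821289062), 86.42366790771484)
[[0.6059 0.1871]
 [0.6093 0.127 ]
 [0.5306 0.1216]
 [0.5273 0.181 ]] [0.56825446 0.15415029]
s 445 ((290.1097717285156, 229.28611755371094), (36.949893951416016, 13.305004119873047), 8.746162414550781)
```

Request:
{"method": "carry_out", "body": {"steps": [[[0.2,-1.3,0],0,1],[[0.2,-1.4,0],0,1],[[0.2,-1.4,0],0,1],[[0.2,-1.4,0],0,1],[[0.2,-1.4,-0.3],0,1],[[0.2,-1.3,-0.6],0,1],[[0.1,-1,-0.8],0,1],[[0,-0.3,-0.8],0,1],[[0,0,-0.8],0,1],[[0,0,-0.4],0,1]]}}

```text
time: 24.05
position: [0.5999, -0.1846, 0.0436]
tool_rot: [0.999, 0.032, 0.009, 0.02]
ft_force: [-0.5, -0.2, -1.7]
grip_width: 0.0179
```

Request:
{"method": "carry_out", "body": {"steps": [[[0,0,-0.1],0,1],[[0,0,0],0,1]]}}

```text
time: 24.25
position: [0.5988, -0.1831, 0.0409]
tool_rot: [0.999, 0.033, 0.007, 0.019]
ft_force: [-0.7, -1.1, -1.4]
grip_width: 0.0177
```

Lower until the tip touches, then reduce the grip so it settles flat.

Request:
{"method": "carry_out", "body": {"steps": [[[0,0,-0.1],0,1],[[0,0,-0.1],0,1],[[0,0,-0.1],0,1],[[0,0,0],0,1]], "squeeze": 12}}

```text
time: 24.65
position: [0.5994, -0.1819, 0.0388]
tool_rot: [0.999, 0.034, 0.008, 0.019]
ft_force: [-0.5, 0.2, -1.7]
grip_width: 0.0181
```

Request:
{"method": "carry_out", "body": {"steps": [[[0,0,-0.1],0,1],[[0,0,-0.1],0,1],[[0,0,0],0,1]], "squeeze": 5}}

```text
time: 24.95
position: [0.5997, -0.1821, 0.0373]
tool_rot: [0.999, 0.034, 0.008, 0.02]
ft_force: [-0.6, 0.1, -1.0]
grip_width: 0.018
```

Request:
{"method": "carry_out", "body": {"steps": [[[0,0,-0.1],0,1],[[0,0,-0.05],0,1],[[0,0,0],0,1]], "squeeze": 4}}

```text
time: 25.25
position: [0.5998, -0.1823, 0.0359]
tool_rot: [0.999, 0.034, 0.008, 0.02]
ft_force: [-0.2, 0.3, -0.6]
grip_width: 0.0179
```

Request:
{"method": "carry_out", "body": {"steps": [[[0,0,0],0,0.75],[[0,0,0],0,0.7],[[0,0,0],0,0.5],[[0,0,0],0,0.4],[[0,0,0.5],0,0.3],[[0,0,1.5],0,0.3],[[0,0,2.5],0,0.3],[[0,-0.3,3],0,0.3],[[0,-1,3],0,0.3],[[0,-1.5,2.5],0,0.3]]}}

```text
time: 26.25
position: [0.5971, -0.2075, 0.1708]
tool_rot: [0.999, 0.035, 0.005, 0.017]
ft_force: [0.6, 0.3, -0.1]
grip_width: 0.0608
```

Request:
{"method": "carry_out", "body": {"steps": [[[-0.5,-3,1],0,0.3],[[-0.5,-3,1],0,0.3],[[-0.5,-3,1],0,0.3],[[0,-1,0],0,0.3],[[0,0,0],0,0.3]]}}

```text
time: 26.75
position: [0.5844, -0.3129, 0.2152]
tool_rot: [0.999, 0.035, 0.013, 0.023]
ft_force: [0.4, 0.1, -0.4]
grip_width: 0.0608
```

```bash
python3 - <<'E'
from h import *
o=robot.get_obs();print({k:np.round(o[k],4) for k in('time','position','ft_force','grip_width')})
t=shot('top','t13.png');s=shot('side','s13.png')
f=lambda i,r,k:cv2.resize(i[r[0]:r[1],r[2]:r[3]],None,fx=k,fy=k,interpolation=cv2.INTER_CUBIC)
a=f(cv2.imread('pics/t13.png'),(130,300,190,430),3.2);b=f(cv2.imread('pics/s13.png'),(150,260,240,420),3)
b=b[:min(600-a.shape[0],b.shape[0])] if a.shape[0]<600 else b
a=f(cv2.imread('pics/t13.png'),(170,300,190,430),2.2);b=f(cv2.imread('pics/s13.png'),(150,260,240,420),2.8)
b=cv2.copyMakeBorder(b,0,0,0,max(0,a.shape[1]-b.shape[1]),0);a=cv2.copyMakeBorder(a,0,0,0,max(0,b.shape[1]-a.shape[1]),0)
cv2.imwrite('pics/f.png',np.vstack([a,b]));print(a.shape,b.shape)
d=np.abs(cv2.imread('pics/t13.png').astype(int)-cv2.imread('pics/top1.png')).max(2)
for n,(v0,v1,u0,u1) in dict(loupe=(240,260,400,422),brayer=(50,170,320,402),folder=(265,288,250,312),pen=(260,295,312,362),key=(272,305,190,235),bar=(270,290,362,412)).items():print(n,(d[v0:v1,u0:u1]>40).sum())
E
```

```text
{'time': np.float64(26.75), 'position': array([ 0.5844, -0.3129,  0.2152]), 'ft_force': array([ 0.3536,  0.1362, -0.4048]), 'grip_width': np.float64(0.0608)}
(286, 528, 3) (308, 528, 3)
loupe 2
brayer 0
folder 0
pen 700
key 0
bar 301
```

View pics/f.png

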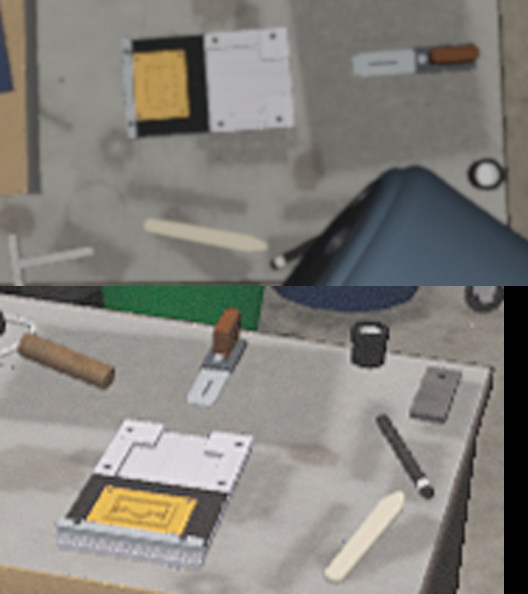

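```bash
python3 - <<'E'
from rig import robot
print(robot.hand_in())
E
```

```text
the job is handed in; nothing more can be done
None
```

The die is turned over, lying face up on the rubber bed and flush along the steel fence. The lifter lies flat on the bench clear of the jig. I handed the job in at about 27 s.

- **Turning:** I felt the blade along the opening's floor and under the die until it met the image frame at about 2 N. Then I backed it off about 3 mm net and swung the die up and over the rim.
- **Pressing home:** I pushed the die by its plate edge to the fence and held it at roughly 7–8 N for over a second. The highest reading was 7.7 N. Force was read only at the end of each move call, so short peaks between readings would not show. The tool pitched about 1.5° during the press.
- **Final pose:** After pressing, the top camera put the die's centre within about 2 mm of its place, with the same yaw as the jig. The final picture shows no visible gap at the fence.
- **Other things:** The image comparison found the loupe, brayer, folder and key unchanged. It flagged differences at the pen and bar, but the arm was covering them in the top view. The side view shows both and nothing looks disturbed; I did not measure their positions.

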